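# Fit the stop plate and hold the tube block in the stage corner

## Robot

A 6-joint arm with a two-finger parallel gripper is mounted at the origin on the work surface. World frame = base frame: x ahead of the robot, y to its left, z up, the work surface at z = 0. Lengths are in m, angles in rad, forces in N, time in s.
With the tool pointing down it reaches from about 0.35 to 1 m from the base axis. Payload 7.1 kg.
Tool frame: the origin (TCP) lies between the finger pads; the fingertips stand 11 mm ahead of it and the grasp point (between the pads) lies 8 mm behind it; z points along the fingers, y is the direction in which the jaws open and shut (so a half turn about z gives the same grasp; the last joint's range is limited). The gripper opens to 85 mm and grips with 20 to 120 N. Pads are 22 mm wide; open, the fingers measure 114 mm over their backs; the gripper's body (76 mm by 85 mm) begins 54 mm behind the grasp point. The pads swing forward as they close: fully open they stand 13 mm farther back than shut.
Start: joints at [1.275, 0.423, 1.63, -0, 1.089, -0.019], TCP at [0.171, 0.601, 0.242] pointing down, gripper open.
Joint ranges: [-3, 3], [-0.9, 2.11], [0.09, 2.58], [-1.31, 4.45], [0.11, 2.69], [-2.54, 2.54]. Speed limits (rad/s): [2.39, 2.39, 3.01, 3.14, 3.14, 3.14].

## Interface

Orientations are given as [roll, pitch, yaw] about the fixed x, y, z axes, in that order (R = Rz(yaw) Ry(pitch) Rx(roll)).
In Python, from bench import robot, vision gives the robot as it stands.
- The arm moves only by the tool jog_arm, never from a script. Its argument "rows" is a list of rows, each an object with "hand": the opening, from 0 (shut) to 1 (fully open); "slide": the shift along the tool's x, y, z in m, a list of three; "spin": the turn about the tool's z in degrees. In form: [{"hand": hand, "slide": [x, y, z], "spin": spin}, ...]. A call has 1 to 5 rows; each row is the pose to reach, as a shift and turn from the pose commanded when the call began, along the tool's axes at that moment; what a row does not reach only later rows make up. A row lasts 1/8 s, in which the tool goes at most 62.5 mm and 10.7 degrees, less where a joint would pass 70% of its speed; a pose out of reach is approached as far as the arm can. A call with a gripper value outside its range is refused whole. The fingers move at their own pace and stop on an object; "force" is the grip in N (left out, the last holds). Time passes only in rows, so rows that repeat a pose let the fingers close. It gives the time, the measured TCP pose, the force and the opening at its end, in the units of the state.
- robot.sense(): the state, without advancing time (a new reading comes with each control period).
- vision.snapshot(name): name is "scene" or "top"; returns the picture (384x512x3 uint8, red, green, blue); there is no depth.
- vision.camera_params(name): a dict with "K" (3x3 intrinsics, pixels), "camera_from_world" (4x4, takes a point from world to camera coordinates). Camera axes: x right, y up, looking along -z (the intrinsics and any distortion apply to the point x, -y, -z); pixel columns grow to the right and rows downward; lengths in m; the calibration is good to about 2 mm. A picture is of the moment at which its call begins. camera_params takes no time and is no camera call.
- robot.close_job(): hands the job in, once; it reports no verdict.
Trained networks look in the newest picture that a camera, given by its name, has taken for a name from the list of things; names that differ only in an ending like _2 or _b are one class to them, and where a whole thing is asked for, a point or a joint stands for the part that bears it (a point fixed in the world has none). Each returns a list of dicts, best first, with "p" (0 to 1); they miss things now and then, are a little off and sometimes report something else, mostly with a low value. They report only what shows in the picture. A call takes as long as a camera call.
- vision.trace(target, camera): "pixels" (384x512 bool, what is visible of it) and "extent" ([left, top, width, height] in pixels, round what is visible of it).
- vision.landmark_of(target, camera): "pixel" ([column, row] in pixels: a listed point, or the origin of a listed thing).
The state is a dict: "clock": time; "joints": joint angles; "joint_vel": joint speeds; "joint_efforts": joint torques, N m; "eef_pos": TCP position; "tool_rot": TCP orientation; "wrist_force": force on the tool from outside, world axes, zero at the start; "moment": the same for the moment, N m; "width": finger opening in m.
Only numpy, scipy, OpenCV 4.12 (cv2) and the standard library are available. Lean on these libraries where they do the work, as an engineer would, in place of code of your own. Each camera call takes 0.05 s, during which the arm holds its last target. There are 200 camera calls.

## Task

Take the wide metal stop plate out of the plate holder and slide it upright, fully home, into the slot of the grey alignment stage; then bring the aluminium tube block onto the stage and press it into the corner between the stop plate and the fixed fence, flat on the stage, its short end firmly against the plate and its long side firmly against the fence at once. Finish while still holding it pressed against both: do not let go. Leave the other things on the bench where they are.

Things in the scene. Friction and masses are not known exactly. Their poses are not given: they have to be found in the camera images.
- stage: grey stage, fixed, 190 (x) x 170 (y) x 36 high, origin at the centre of its underside on the bench. Smooth (friction about 0.3, as are fence, plate and block). Blind slot in its top, 10 wide (x) x 93 long (y), 30 deep (floor 6 above the bench), mouth bevelled 4 mm wide, 6 deep, centred at x +65, y +12 in the stage's axes. Block's place: slot's -x, fence's -y side; pressed home its centre is at about x +17, y +25, z +56, its length along the stage's x.
- fence: fixed aluminium fence on the stage's top, 80 long (along the stage's x) x 12 thick (y) x 30 high; origin at the centre of its underside, at x = +5, y = +61, z = +36 in the stage's axes; its inner face looks to the stage's -y (at y = +55).
- holder: white plastic plate holder, fixed, 150 (x) x 125 (y) x 30 high, origin at the centre of its underside; two parallel blind slots 10 wide (x) x 93 long (y), 22 deep, at x = -40 and x = +40; the wide stop plate stands in one, the narrow plate in the other.
- plate_center (a point): centre of the stop plate: loose aluminium slab 8 thick (x) x 90 long (y) x 76 high (z), 0.1 to 0.2 kg, upright in a holder slot, top 84 above the bench; pinch its thickness from above. Home in the stage's slot its centre is 44 above the bench and it stands 46 out of the stage's top, with 1 mm play each side (it leans a few degrees when pushed).
- block_center (a point): centre of the tube block's main part, aluminium, 90 (x) x 60 (y) x 40 high, two rows of dark holes, 0.3 to 0.5 kg; this point is 20 above its underside. A lifting bar 44 long (x) x 14 thick (y) x 34 high stands centrally on top; bar top 74 above the underside. Either end may face the plate. Each stop must feel over 2 N from it at the end; 5 to 15 N each is a good push.
- narrow_center (a point): bystander: centre of the narrow plate, loose aluminium, 8 thick x 60 long x 58 high, in the holder's other slot
- tipbox: bystander: tip box, 87 x 122 x 65 high, origin at the centre of its underside
- reagent: bystander: bottle, 56 across x 110 high, origin under its centre
- jar: bystander: jar, 64 across x 75 high, origin under its centre
- tuberack: bystander: small green tube rack, no lifting bar, 100 x 55 x 41 high, origin under its centre
- timer: bystander: bench timer, 60 x 65 x 20 high, origin under its centre

How it is judged:
On the way:
1. the stop plate is fully home in the stage's slot (x of plate_center in the frame of stage between 0.058 and 0.072 m and y of plate_center in the frame of stage between 0.006 and 0.018 m and z of plate_center in the frame of stage between 0.039 and 0.049 m and angle between the y axis of plate_center and the y axis of stage, either way round below 0.1 rad and angle between the z axis of plate_center and the z axis of stage, either way round below 0.17 rad), for 0.3 s.
At the end, for the whole second after the job is handed in: Stop plate home in the slot (within 7, 6 and 5 mm in x, y, z; upright to 0.17 rad, in line to 0.1). Block flat in the corner (8, 6, 5 mm; tilt under 0.1, in line to 0.08 rad), pressing over 2 N on the plate and over 2 N on the fence at once, the fingers still bearing on it with over 1 N (all of step 1 and x of block_center in the frame of stage between 0.009 and 0.025 m and y of block_center in the frame of stage between 0.019 and 0.031 m and z of block_center in the frame of stage between 0.051 and 0.061 m and angle between the x axis of block_center and the x axis of stage, either way round below 0.08 rad and angle between the z axis of block_center and the z axis of stage, either way round below 0.1 rad and contact force between block and plate above 2 N and contact force between block and fence above 2 N and contact force between the fingers and block above 1 N); the arm keeps its last pose, push and grip.
It fails at once if a bystander (narrow plate, tip box, bottle, jar, green rack or timer) is displaced by more than 40 mm (distance of any of narrow_center, tipbox, reagent, jar, tuberack, timer from where it was at the start of the episode above 0.04 m).
It also fails if it takes over 72 s, if anything falls off the work surface, if the arm or the gripper's body presses on something with over 40 N, if the wrist force passes 120 N, or if a joint passes its speed limit or range.

## Working session

There is one attempt and no reset: what is moved stays moved. The work goes in short steps, Python scripts to look and compute and a tool call to move; the robot and the scene stay as the last step left them, time stands still between calls to the robot, and variables do not carry over. Pictures are saved under pics/ and viewed, about 8 in all and at most 12, crops included, and the job is handed in when it is done.

Besides the shell and the picture viewer there is one more tool, called after "Request:" as name(argument=value, ...), one argument or row to a line, values as JSON. jog_arm: Moves the arm, as the interface text tells. Its arguments: {"type":"object","properties":{"rows":{"type":"array"},"force":{"type":"number"}},"required":["rows"]}

```bash
mkdir -p pics; ls; python3 - <<'E'
from bench import robot, vision
import cv2,numpy as np
s=robot.sense();print(s)
for c in("scene","top"):
    im=vision.snapshot(c);cv2.imwrite(f"pics/{c}0.png",cv2.cvtColor(im,cv2.COLOR_RGB2BGR))
    p=vision.camera_params(c);print(c,{k:np.round(v,4).tolist() if not isinstance(v,str) else v for k,v in p.items()})
    for t in["stage","fence","holder","plate_center","block_center","narrow_center"]:
        print(c,t,[(np.round(d["pixel"],1).tolist(),round(d["p"],2)) for d in vision.landmark_of(t,c)[:3]])
a=cv2.imread("pics/scene0.png");b=cv2.imread("pics/top0.png")
E
```

```text
pics
{'clock': 0.0, 'joints': array([ 1.27501303e+00,  4.23862228e-01,  1.63069963e+00, -1.40430512e-07,
        1.08858355e+00, -1.89968881e-02]), 'joint_vel': array([-9.72456127e-04, -6.61572253e-04,  9.78022481e-05, -1.11829704e-03,
       -1.40213670e-03, -7.93090364e-04]), 'joint_efforts': array([ 2.02772011e-03, -5.57380629e+01, -2.81751966e+01,  1.57793174e-04,
        7.19049989e-03, -4.14142994e-05]), 'eef_pos': array([0.17060951, 0.60071039, 0.24152853]), 'tool_rot': array([-3.14004018e+00, -2.93714178e-05,  2.86480628e+00]), 'wrist_force': array([ 0.90885896, -0.6664135 ,  0.3478862 ]), 'moment': array([-0.00984496, -0.03991668,  0.0211197 ]), 'width': 0.0855734417135117}
scene {'K': [[463.8642, 0.0, 255.2142], [0.0, 463.8642, 193.0052], [0.0, 0.0, 1.0]], 'camera_from_world': [[-0.327, 0.9448, -0.0189, 0.1872], [-0.7295, -0.2396, 0.6406, 0.3753], [0.6008, 0.2233, 0.7676, -1.5391], [0.0, 0.0, 0.0, 1.0]]}
scene stage [([276.6, 218.0], 0.97), ([223.7, 132.4], 0.38)]
scene fence [([299.3, 209.9], 0.63), ([163.2, 151.5], 0.33)]
scene holder [([391.8, 212.9], 0.91)]
scene plate_center [([392.9, 186.9], 0.81), ([393.3, 217.3], 0.46)]
scene block_center [([163.9, 153.4], 0.97)]
scene narrow_center [([392.1, 214.6], 0.7), ([274.4, 219.0], 0.29)]
top {'K': [[367.0478, 0.0, 259.8123], [0.0, 367.0478, 190.0908], [0.0, 0.0, 1.0]], 'camera_from_world': [[0.0294, -0.9994, 0.0182, -0.0182], [0.9974, 0.0306, 0.0658, -0.5769], [-0.0663, 0.0162, 0.9977, -1.0529], [0.0, 0.0, 0.0, 1.0]]}
top stage [([239.4, 190.2], 0.85)]
top fence []
top holder [([148.8, 221.8], 0.74)]
top plate_center [([142.9, 237.3], 0.49)]
top block_center [([360.9, 227.6], 0.96)]
top narrow_center [([142.0, 207.9], 0.52)]
```

View pics/scene0.png

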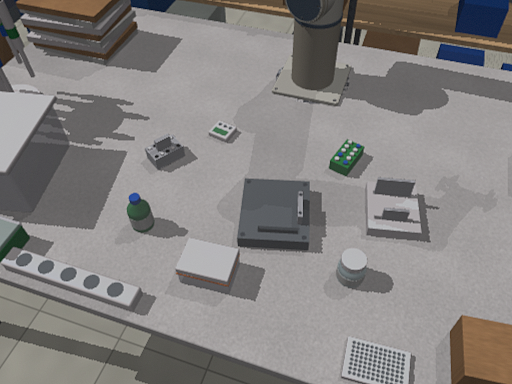

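View pics/top0.png

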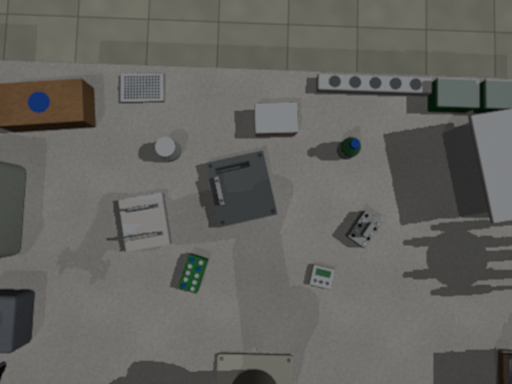

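Both show the bench: the stage is at scene (275,215) / top (240,188), the holder at (393,208) / (145,221), the block at (165,151) / (363,228), and the wide plate looks like the holder's robot-side one. I'll take masks and enlarged crops next.

```bash
cat > h.py <<'E'
from bench import robot, vision
import cv2,numpy as np
from scipy.optimize import least_squares
P={c:vision.camera_params(c) for c in("scene","top")}
def proj(c,X):
    X=np.atleast_2d(X);M=np.array(P[c]["camera_from_world"]);q=X@M[:3,:3].T+M[:3,3]
    q=q*[1,-1,-1];u=q@np.array(P[c]["K"]).T;return u[:,:2]/u[:,2:]
def back(c,px,z):
    M=np.array(P[c]["camera_from_world"]);d=np.linalg.inv(P[c]["K"])@[px[0],px[1],1];d=M[:3,:3].T@(d*[1,-1,-1])
    o=-M[:3,:3].T@M[:3,3];return o+d*(z-o[2])/d[2]
def box(cx,cy,cz,lx,ly,lz):
    return np.array([[cx+a*lx/2,cy+b*ly/2,cz+c*lz/2] for a in(-1,1) for b in(-1,1) for c in(-1,1)])
def place(pts,x,y,yaw):
    c,s=np.cos(yaw),np.sin(yaw);return np.asarray(pts)@np.array([[c,-s,0],[s,c,0],[0,0,1]]).T+[x,y,0]
def render(c,boxes,pose,S=4):
    m=np.zeros((384*S,512*S),np.uint8)
    for b in boxes: cv2.fillConvexPoly(m,cv2.convexHull(np.round(proj(c,place(b,*pose))*S+(S-1)/2).astype(np.int32)),1)
    return cv2.resize(m.astype(np.float32),(512,384),interpolation=cv2.INTER_AREA)
SH={"stage":[box(0,0,.018,.19,.17,.036),box(.005,.061,.051,.08,.012,.03)],"holder":[box(0,0,.015,.15,.125,.03)],
"block_center":[box(0,0,.02,.09,.06,.04),box(0,0,.057,.044,.014,.034)]}
def crop(c,r,n,k=4):
    im=vision.snapshot(c)[r[1]:r[3],r[0]:r[2]];cv2.imwrite(f"pics/{n}.png",cv2.cvtColor(cv2.resize(im,None,fx=k,fy=k,interpolation=cv2.INTER_CUBIC),cv2.COLOR_RGB2BGR))
E
python3 - <<'E'
from h import *
for c in P: vision.snapshot(c)
for t in["stage","holder","plate_center","narrow_center","block_center"]:
    for c in P:
        for d in vision.trace(t,c)[:2]:
            m=d["pixels"].astype(np.uint8);r=cv2.minAreaRect(np.argwhere(m)[:,::-1].astype(np.float32))
            print(t,c,round(d["p"],2),np.round(d["extent"]),m.sum(),np.round(r[0],1),np.round(r[1],1),round(r[2],1))
            if d["p"]>.4: np.save(f"m_{t}_{c}.npy",m) if d is vision.trace and 0 else cv2.imwrite(f"m_{t}_{c}.png",m*255) if not __import__('os').path.exists(f"m_{t}_{c}.png") else 0
a=vision.snapshot("scene")[165:265,225:430];b=vision.snapshot("top")[140:260,110:285]
a=cv2.resize(a,(800,390),interpolation=cv2.INTER_CUBIC);cv2.imwrite("pics/a.png",a[:,:,::-1])
b=cv2.resize(b,(800,549),interpolation=cv2.INTER_CUBIC);cv2.imwrite("pics/b.png",b[:,:,::-1])
E
```

```text
stage scene 0.91 [235. 181.  77.  70.] 4832 [274.3 213.7] [72.2 70. ] 3.0
stage top 0.9 [206. 150.  71.  77.] 3885 [240.5 188.6] [66.1 59.5] 77.2
holder scene 0.83 [366. 182.  58.  61.] 2231 [392.6 210.8] [60.  54.4] 4.6
holder scene 0.34 [334. 249.  30.  38.] 961 [351. 268.] [38. 30.] 90.0
holder top 0.7 [120. 191.  53.  60.] 2210 [144.3 221.9] [53.6 46.7] 81.9
plate_center scene 0.78 [375. 177.  39.  22.] 673 [394.1 186.7] [39.4 18.1] 5.2
plate_center scene 0.18 [213. 121.  21.  20.] 364 [222.4 131.2] [23.3 17.9] 26.6
plate_center top 0.48 [123. 234.  38.   9.] 113 [142.1 236.3] [ 3.6 36.7] 80.5
plate_center top 0.43 [308. 267.  28.  26.] 507 [320.9 276.5] [23.3 22.3] 14.0
narrow_center scene 0.69 [383. 210.  26.  16.] 335 [395.4 215. ] [26.9 13.4] 8.1
narrow_center top 0.4 [129. 206.  27.   7.] 98 [139.4 208. ] [ 3.8 25.5] 80.5
block_center scene 0.86 [143. 134.  41.  31.] 898 [164.6 150.7] [27.7 37.1] 63.4
block_center scene 0.39 [297. 193.   6.  34.] 171 [299.5 208. ] [32.  5.] 90.0
block_center top 0.88 [346. 209.  36.  40.] 744 [363.3 229.2] [23.7 32.9] 32.9
```

View pics/a.png

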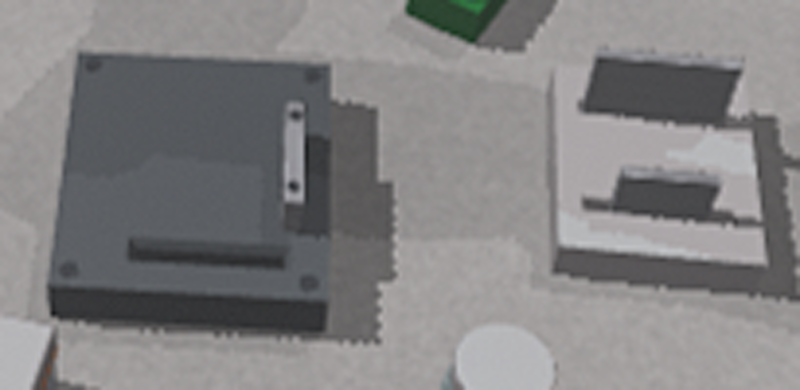

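View pics/b.png

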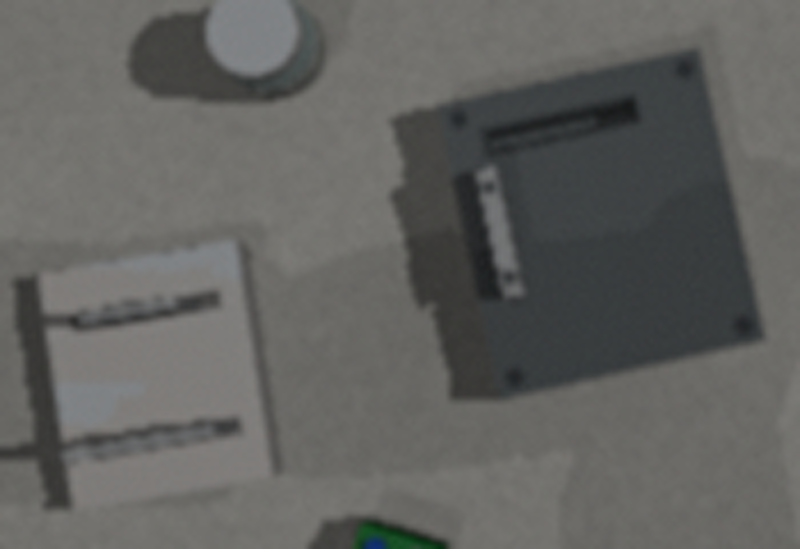

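The crops show the stage slot (its world +x side) empty, the fence on the world +y side, and the wide plate in the holder's robot-side slot: crop a (667,85), crop b (145,445). Next I fit the poses from corners and masks.

```bash
python3 - <<'E'
from h import *
from scipy.optimize import minimize
A=lambda p:np.array(p)/3.902+[225,165]-.37
B=lambda p:np.array(p)/4.571+[110,140]-.39
def fit(mod,a,b,x0):
    mod=np.array(mod)
    def r(p):
        w=place(mod,*p);o=[]
        for c,q in(("scene",a),("top",b)):
            e=proj(c,w)-q; o.append(e[~np.isnan(e)])
        return np.concatenate(o)
    s=least_squares(r,x0,loss="soft_l1");print(np.round(s.x,4),np.round(np.degrees(s.x[2]),2),np.round(r(s.x),1).tolist());return s.x
n=np.nan
# order: +x+y, +x-y, -x-y, -x+y
q=lambda x,y,z:[[x,y,z],[x,-y,z],[-x,-y,z],[-x,y,z]]
st=fit(q(.095,.085,.036),A([(327,300),(50,287),(80,52),(330,65)]),B([(445,108),(697,50),(765,340),(510,398)]),[.6,0,.2])
ho=fit(q(.075,.0625,.03),A([(768,265),(557,247),(555,68),(n,n)]),B([(42,275),(240,242),(275,472),(72,507)]),[.5,.25,.1])
print("slot check px b",((proj("top",place(q(.005,.0465,.036)+np.array([.065,.012,0]),*st))-[110,140]+.39)*4.571).round())
print("holder slots b",((proj("top",place([[-.04,-.0465,.03],[-.04,.0465,.03]],*ho))-[110,140]+.39)*4.571).round())
for c,t in(("top","plate_center"),("scene","plate_center")):
    m=cv2.imread(f"m_{t}_{c}.png",0)
    if m is not None: print(c,cv2.boundingRect(m))
# plate: top face corners in scene a: far edge & near edge; fit offset along slot
pc=place([[-.04,0,.084]],*ho)[0];print("slot centre",pc)
for y in(-.006,0,.006):
    w=place([[-.044,y+s*.045,.084] for s in(-1,1)],*ho);print(y,((proj("scene",w)-[225,165]+.37)*3.902).round(),((proj("top",w)-[110,140]+.39)*4.571).round())
def mfit(t,x0):
    ms={c:cv2.imread(f"m_{t}_{c}.png",0)/255. for c in P}
    f=lambda p:sum(np.abs(render(c,SH[t],p)-ms[c]).sum()/ms[c].sum() for c in P)
    s=min((minimize(f,[*x0,y],method="Nelder-Mead",options=dict(initial_simplex=np.array([[*x0,y]]*4)+np.vstack([[0,0,0],np.diag([.02,.02,.3])]),xatol=1e-4,fatol=1e-4)) for y in np.arange(-1.5,1.6,.5)),key=lambda s:s.fun)
    print(t,np.round(s.x,4),round(s.fun,3))
mfit("block_center",back("top",(363,229),.03)[:2]);mfit("stage",st[:2])
ims=[vision.snapshot("scene")[120:185,120:245],vision.snapshot("top")[190:300,300:400]]
o=np.zeros((600,800,3),np.uint8);o[:208,:400]=cv2.resize(ims[0],(400,208),interpolation=2);o[:440,400:]=cv2.resize(ims[1],(400,440),interpolation=2)
cv2.imwrite("pics/c.png",o[:440,:,::-1])
E
```

```text
[0.5793 0.0539 0.2545] 14.58 [0.3, 0.2, -0.9, -0.4, -1.0, -0.1, -0.1, -0.4, -2.1, -0.4, 0.2, -0.6, 0.2, 0.1, -2.1, 0.7]
[0.477  0.3289 0.1995] 11.43 [-0.7, 0.5, -0.0, -0.1, -0.7, -0.8, -0.8, -0.7, -0.8, -0.8, -0.5, 0.7, 0.3, 0.6]
slot check px b [[485. 135.]
 [629. 103.]
 [633. 118.]
 [488. 151.]]
holder slots b [[239. 424.]
 [ 91. 450.]]
top (124, 232, 37, 9)
scene (374, 177, 41, 21)
slot centre [0.43775724 0.32096291 0.084     ]
-0.006 [[586.  47.]
 [731.  59.]] [[225. 434.]
 [ 74. 460.]]
0 [[595.  48.]
 [741.  60.]] [[215. 436.]
 [ 63. 462.]]
0.006 [[605.  48.]
 [751.  61.]] [[205. 437.]
 [ 53. 463.]]
block_center [ 0.4726 -0.3034 -0.5752] 0.135
stage [0.5796 0.0546 0.2569] 0.048
```

View pics/c.png

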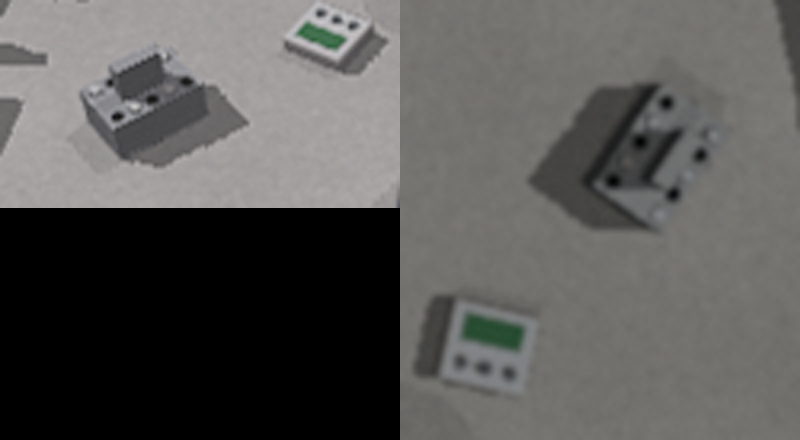

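```bash
cat >> h.py <<'E'
ST=(.5795,.0542,.2555)
HO=(.477,.3289,.1995)
def go(x,y,z,ydir,s=None):
    """slide/spin to TCP pose; ydir = world angle (deg) of tool y axis, mod 180"""
    s=s or robot.sense();yw=s["tool_rot"][2];c,n=np.cos(yw),np.sin(yw)
    d=np.array([x,y,z])-s["eef_pos"]
    cur=np.degrees(yw)-90;dy=(ydir-cur+90)%180-90
    print("t",round(s["clock"],2),"pos",s["eef_pos"].round(4),"ydir",round(cur,2),"roll/pitch",np.round(s["tool_rot"][:2],3),"w",round(s["width"],4),"F",s["wrist_force"].round(1),"M",s["moment"].round(2))
    print("slide",np.round([d[0]*c+d[1]*n,d[0]*n-d[1]*c,-d[2]],4).tolist(),"spin",round(-dy,2))
E
python3 - <<'E'
from h import *
print(place([[.065,.012,0],[.017,.025,0]],*ST))
for z in(.242,.15): go(.4378,.3215,z,11.5)
E
```

```text
[[0.63935716 0.08223784 0.        ]
 [0.5896299  0.08268482 0.        ]]
t 1.5 pos [0.1708 0.6012 0.2423] ydir 74.14 roll/pitch [-3.142 -0.   ] w 0.0855 F [ 0.1 -0.4  0.2] M [0.04 0.05 0.01]
slide [-0.3333, -0.1961, 0.0003] spin 62.64
t 1.5 pos [0.1708 0.6012 0.2423] ydir 74.14 roll/pitch [-3.142 -0.   ] w 0.0855 F [ 0.1 -0.4  0.2] M [0.04 0.05 0.01]
slide [-0.3333, -0.1961, 0.0923] spin 62.64
```

Request:
jog_arm(
  rows=[
    {"hand":0.6,"slide":[-0.333,-0.196,0.06],"spin":62.6},
    {"hand":0.6,"slide":[-0.333,-0.196,0.06],"spin":62.6},
    {"hand":0.6,"slide":[-0.333,-0.196,0.06],"spin":62.6},
    {"hand":0.6,"slide":[-0.333,-0.196,0.06],"spin":62.6},
    {"hand":0.6,"slide":[-0.333,-0.196,0.06],"spin":62.6},
  ],
)

```text
clock: 2.12
eef_pos: [0.3853, 0.3765, 0.1944]
tool_rot: [3.141, -0.0, 1.921]
wrist_force: [0.7, 1.4, -0.1]
width: 0.051
```

```bash
python3 - <<'E'
from h import *
go(.4378,.3215,.15,11.5)
E
```

```text
t 2.12 pos [0.3853 0.3765 0.1944] ydir 20.09 roll/pitch [ 3.141 -0.   ] w 0.051 F [ 0.7  1.4 -0.1] M [ 0.02 -0.02 -0.01]
slide [-0.0697, 0.0305, 0.0444] spin 8.59
```

Request:
jog_arm(
  rows=[
    {"hand":0.6,"slide":[-0.07,0.03,0.04],"spin":8.6},
    {"hand":0.6,"slide":[-0.07,0.03,0.07],"spin":8.6},
    {"hand":0.6,"slide":[-0.07,0.03,0.075],"spin":8.6},
  ],
)

```text
clock: 2.5
eef_pos: [0.436, 0.3205, 0.1172]
tool_rot: [-3.137, 0.002, 1.774]
wrist_force: [-0.2, -0.2, -0.0]
width: 0.0514
```

```bash
python3 - <<'E'
from h import *
go(.4378,.3215,.056,11.5)
crop("scene",(330,140,450,240),"d",5)
for c in P:
  vision.snapshot(c); print(c,[(d["pixel"],d["p"]) for d in vision.landmark_of("plate_center",c)[:1]])
print(proj("scene",[.4378,.3215,.046]),proj("top",[.4378,.3215,.046]))
E
```

```text
t 2.5 pos [0.436  0.3205 0.1172] ydir 11.66 roll/pitch [-3.137e+00  2.000e-03] w 0.0514 F [-0.2 -0.2 -0. ] M [ 0.04 -0.04 -0.05]
slide [0.0006, 0.002, 0.0612] spin 0.16
scene [([396.6, 187.6], 0.57)]
top []
[[392.87894607 189.68078632]] [[143.8184642 235.4542683]]
```

View pics/d.png

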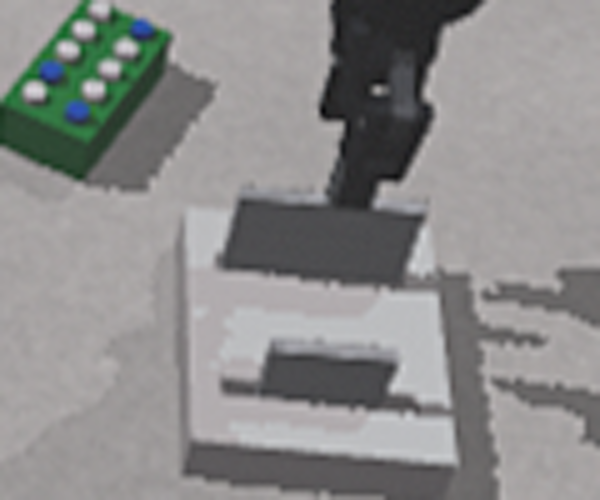

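The gripper stands above the wide plate: finger at crop (365,190), plate top edge from (240,195) to (428,205). I descend and close.

Request:
jog_arm(
  rows=[
    {"hand":0.6,"slide":[0.0,0.002,0.03],"spin":0},
    {"hand":0.6,"slide":[0.0,0.002,0.06],"spin":0},
    {"hand":0.4,"slide":[0.0,0.002,0.061],"spin":0},
    {"hand":0.0,"slide":[0.0,0.002,0.061],"spin":0},
    {"hand":0.0,"slide":[0.0,0.002,0.061],"spin":0},
  ],
  force=50,
)

```text
clock: 3.38
eef_pos: [0.4387, 0.3239, 0.0599]
tool_rot: [3.14, -0.001, 1.777]
wrist_force: [-2.8, 2.0, 4.6]
width: 0.0073
```

Request:
jog_arm(
  rows=[
    {"hand":0.0,"slide":[0.0,0.0,0.0],"spin":0},
    {"hand":0.0,"slide":[0.0,0.0,0.0],"spin":0},
    {"hand":0.0,"slide":[0.0,0.0,0.0],"spin":0},
  ],
)

```text
clock: 3.75
eef_pos: [0.4387, 0.3239, 0.0599]
tool_rot: [3.14, -0.001, 1.777]
wrist_force: [-3.6, 2.6, 6.1]
width: 0.0074
```

```bash
python3 - <<'E'
from h import *
go(.4378,.3215,.056,11.5)
go(.6394,.0822,.16,14.64)
E
```

```text
t 3.75 pos [0.4387 0.3239 0.0599] ydir 11.81 roll/pitch [ 3.14e+00 -1.00e-03] w 0.0074 F [-3.6  2.6  6.1] M [ 0.31  0.79 -0.07]
slide [-0.0021, -0.0013, 0.0039] spin 0.31
t 3.75 pos [0.4387 0.3239 0.0599] ydir 11.81 roll/pitch [ 3.14e+00 -1.00e-03] w 0.0074 F [-3.6  2.6  6.1] M [ 0.31  0.79 -0.07]
slide [-0.2776, 0.147, -0.1001] spin -2.83
```

Request:
jog_arm(
  rows=[
    {"hand":0.0,"slide":[0.0,0.0,-0.02],"spin":0},
    {"hand":0.0,"slide":[0.0,0.0,-0.04],"spin":0},
    {"hand":0.0,"slide":[0.0,0.0,-0.07],"spin":0},
    {"hand":0.0,"slide":[0.0,0.0,-0.1],"spin":0},
    {"hand":0.0,"slide":[0.0,0.0,-0.11],"spin":0},
  ],
)

```text
clock: 4.38
eef_pos: [0.4395, 0.3237, 0.1706]
tool_rot: [3.138, -0.001, 1.777]
wrist_force: [0.5, 0.3, -1.1]
width: 0.0077
```

```bash
python3 - <<'E'
from h import *
go(.6394,.0822,.16,14.64)
vision.snapshot("scene");vision.snapshot("top")
s=robot.sense();p=s["eef_pos"]
for c in P:
    for d in vision.landmark_of("plate_center",c)[:2]: print(c,d,"pred",proj(c,[p-[0,0,.012]]))
E
```

```text
t 4.38 pos [0.4395 0.3237 0.1706] ydir 11.83 roll/pitch [ 3.138e+00 -1.000e-03] w 0.0077 F [ 0.5  0.3 -1.1] M [ 0.03  0.05 -0.02]
slide [-0.2773, 0.1462, 0.0106] spin -2.81
scene {'pixel': [402.6, 154.2], 'p': 0.79} pred [[403.61064077 159.38179067]]
scene {'pixel': [350.4, 275.4], 'p': 0.67} pred [[403.61064077 159.38179067]]
top {'pixel': [130.6, 238.8], 'p': 0.48} pred [[129.8593229  237.50548937]]
top {'pixel': [345.3, 150.9], 'p': 0.31} pred [[129.8593229  237.50548937]]
```

Request:
jog_arm(
  rows=[
    {"hand":0.0,"slide":[-0.275,0.146,0.0],"spin":-2.8},
    {"hand":0.0,"slide":[-0.275,0.146,0.0],"spin":-2.8},
    {"hand":0.0,"slide":[-0.275,0.146,0.0],"spin":-2.8},
    {"hand":0.0,"slide":[-0.275,0.146,0.0],"spin":-2.8},
    {"hand":0.0,"slide":[-0.275,0.146,0.0],"spin":-2.8},
  ],
)

```text
clock: 5.2
eef_pos: [0.638, 0.082, 0.1665]
tool_rot: [-3.139, -0.0, 1.826]
wrist_force: [1.2, 1.6, -2.2]
width: 0.0072
```

Request:
jog_arm(
  rows=[
    {"hand":0.0,"slide":[-0.018,0.009,0.03],"spin":0},
    {"hand":0.0,"slide":[-0.018,0.009,0.05],"spin":0},
    {"hand":0.0,"slide":[-0.018,0.009,0.05],"spin":0},
  ],
)

```text
clock: 5.58
eef_pos: [0.6482, 0.0691, 0.1151]
tool_rot: [-3.135, -0.001, 1.826]
wrist_force: [-0.8, 0.3, -1.7]
width: 0.007
```

```bash
python3 - <<'E'
from h import *
go(.6389,.0841,.105,14.64)
E
```

```text
t 5.58 pos [0.6482 0.0691 0.1151] ydir 14.64 roll/pitch [-3.135e+00 -1.000e-03] w 0.007 F [-0.8  0.3 -1.7] M [0.04 0.01 0.02]
slide [0.0169, -0.0052, 0.0101] spin -0.0
```

Request:
jog_arm(
  rows=[
    {"hand":0.0,"slide":[0.017,-0.005,0.005],"spin":0},
    {"hand":0.0,"slide":[0.017,-0.005,0.012],"spin":0},
    {"hand":0.0,"slide":[0.017,-0.005,0.012],"spin":0},
  ],
)

```text
clock: 5.95
eef_pos: [0.6414, 0.0849, 0.1064]
tool_rot: [-3.141, 0.0, 1.828]
wrist_force: [-0.3, 0.3, -1.3]
width: 0.0074
```

```bash
python3 - <<'E'
from h import *
go(.6389,.0841,.085,14.64)
a=vision.snapshot("scene")[150:255,225:330];b=vision.snapshot("top")[140:230,195:285]
o=np.hstack([cv2.resize(a,(400,400),interpolation=2),cv2.resize(b,(400,400),interpolation=2)])
cv2.imwrite("pics/e.png",o[:,:,::-1])
w=place([[.065,.012-.0465,.036],[.065,.012+.0465,.036]],*ST)
print((proj("scene",w)-[225,150])*400/105)
E
```

```text
t 5.95 pos [0.6414 0.0849 0.1064] ydir 14.72 roll/pitch [-3.141  0.   ] w 0.0074 F [-0.3  0.3 -1.3] M [-0.01  0.02 -0.02]
slide [-0.0001, -0.0026, 0.0214] spin 0.08
[[129.10160465 299.72172426]
 [277.28490789 307.51249832]]
```

View pics/e.png

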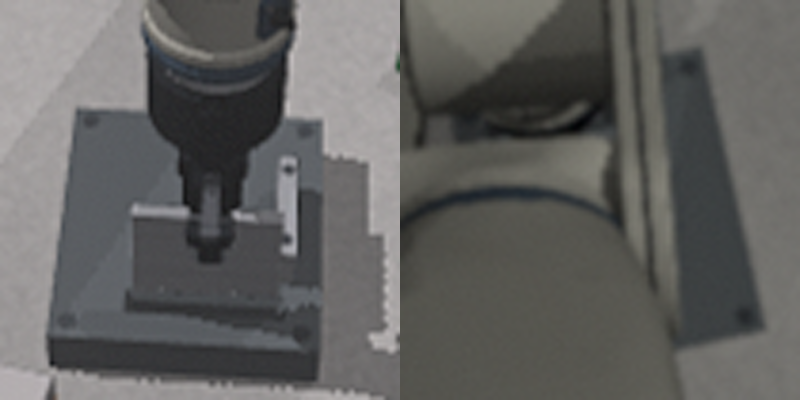

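The plate hangs centred over the slot: its lower edge runs from (130,292) to (282,305), the slot from (129,300) to (277,307). I lower it in steps.

Request:
jog_arm(
  rows=[
    {"hand":0.0,"slide":[0.0,-0.0015,0.008],"spin":0},
    {"hand":0.0,"slide":[0.0,-0.0015,0.016],"spin":0},
    {"hand":0.0,"slide":[0.0,-0.0015,0.022],"spin":0},
    {"hand":0.0,"slide":[0.0,-0.0015,0.026],"spin":0},
  ],
)

```text
clock: 6.55
eef_pos: [0.6402, 0.0833, 0.0796]
tool_rot: [-3.141, -0.0, 1.826]
wrist_force: [-0.4, -0.1, -1.9]
width: 0.0073
```

```bash
python3 - <<'E'
from h import *
go(.6389,.0841,.058,14.64)
E
```

```text
t 6.55 pos [0.6402 0.0833 0.0796] ydir 14.61 roll/pitch [-3.141 -0.   ] w 0.0073 F [-0.4 -0.1 -1.9] M [ 0.   -0.   -0.02]
slide [0.001, -0.001, 0.0216] spin -0.03
```

Request:
jog_arm(
  rows=[
    {"hand":0.0,"slide":[0.0,0.0,0.006],"spin":0},
    {"hand":0.0,"slide":[0.0,0.0,0.012],"spin":0},
    {"hand":0.0,"slide":[0.0,0.0,0.018],"spin":0},
    {"hand":0.0,"slide":[0.0,0.0,0.022],"spin":0},
    {"hand":0.0,"slide":[0.0,0.0,0.022],"spin":0},
  ],
)

```text
clock: 7.18
eef_pos: [0.6404, 0.0835, 0.0582]
tool_rot: [-3.142, -0.0, 1.826]
wrist_force: [-0.1, 0.2, -1.6]
width: 0.0074
```

```bash
python3 - <<'E'
from h import *
go(.6389,.0841,.058,14.64)
E
```

```text
t 7.17 pos [0.6404 0.0835 0.0582] ydir 14.62 roll/pitch [-3.142 -0.   ] w 0.0074 F [-0.1  0.2 -1.6] M [ 0.   -0.01  0.04]
slide [0.001, -0.0013, 0.0002] spin -0.02
```

Request:
jog_arm(
  rows=[
    {"hand":0.0,"slide":[0.0,0.0,0.002],"spin":0},
    {"hand":0.0,"slide":[0.0,0.0,0.004],"spin":0},
    {"hand":0.0,"slide":[0.0,0.0,0.004],"spin":0},
  ],
)

```text
clock: 7.55
eef_pos: [0.641, 0.0836, 0.0578]
tool_rot: [3.14, 0.0, 1.826]
wrist_force: [-7.9, -1.0, 25.4]
width: 0.0072
```

Request:
jog_arm(
  rows=[
    {"hand":0.0,"slide":[0.0,0.0,-0.004],"spin":0},
    {"hand":0.5,"slide":[0.0,0.0,-0.004],"spin":0},
    {"hand":0.5,"slide":[0.0,0.0,-0.004],"spin":0},
    {"hand":0.5,"slide":[0.0,0.0,-0.02],"spin":0},
    {"hand":0.5,"slide":[0.0,0.0,-0.06],"spin":0},
  ],
)

```text
clock: 8.18
eef_pos: [0.639, 0.0833, 0.1136]
tool_rot: [-3.137, -0.001, 1.826]
wrist_force: [0.7, -0.4, -0.4]
width: 0.0429
```

Request:
jog_arm(
  rows=[
    {"hand":0.5,"slide":[0.0,0.0,-0.06],"spin":0},
    {"hand":0.5,"slide":[0.0,0.0,-0.11],"spin":0},
  ],
)

```text
clock: 8.43
eef_pos: [0.6407, 0.0835, 0.2275]
tool_rot: [3.14, 0.0, 1.826]
wrist_force: [0.1, 1.0, 0.2]
width: 0.0425
```

```bash
python3 - <<'E'
from h import *
go(.4726,-.3034,.17,57.0)
E
```

```text
t 8.43 pos [0.6407 0.0835 0.2275] ydir 14.63 roll/pitch [3.14 0.  ] w 0.0425 F [0.1 1.  0.2] M [-0.01 -0.03 -0.04]
slide [-0.3319, -0.2604, 0.0575] spin -42.37
```

Request:
jog_arm(
  rows=[
    {"hand":0.5,"slide":[-0.332,-0.26,0.02],"spin":-42.4},
    {"hand":0.5,"slide":[-0.332,-0.26,0.02],"spin":-42.4},
    {"hand":0.5,"slide":[-0.332,-0.26,0.02],"spin":-42.4},
    {"hand":0.5,"slide":[-0.332,-0.26,0.02],"spin":-42.4},
    {"hand":0.5,"slide":[-0.332,-0.26,0.02],"spin":-42.4},
  ],
)

```text
clock: 9.05
eef_pos: [0.5197, -0.1958, 0.2111]
tool_rot: [3.141, 0.002, 2.569]
wrist_force: [0.9, -0.3, -0.6]
width: 0.0428
```

```bash
python3 - <<'E'
from h import *
go(.4726,-.3034,.15,57.0)
E
```

```text
t 9.05 pos [ 0.5197 -0.1958  0.2111] ydir 57.19 roll/pitch [3.141e+00 2.000e-03] w 0.0428 F [ 0.9 -0.3 -0.6] M [ 0.02 -0.    0.02]
slide [-0.0187, -0.1159, 0.0611] spin 0.19
```

Request:
jog_arm(
  rows=[
    {"hand":0.5,"slide":[-0.019,-0.116,0.05],"spin":0.2},
    {"hand":0.5,"slide":[-0.019,-0.116,0.06],"spin":0.2},
    {"hand":0.5,"slide":[-0.019,-0.116,0.072],"spin":0.2},
    {"hand":0.5,"slide":[-0.019,-0.116,0.072],"spin":0.2},
  ],
)

```text
clock: 9.55
eef_pos: [0.4725, -0.3017, 0.1375]
tool_rot: [3.141, -0.002, 2.561]
wrist_force: [-1.0, 0.4, -0.3]
width: 0.0427
```

```bash
python3 - <<'E'
from h import *
from scipy.optimize import minimize
go(.4726,-.3034,.052,57.0)
a=vision.snapshot("scene");b=vision.snapshot("top")
f=lambda im,r:cv2.resize(im[r[1]:r[3],r[0]:r[2]],(400,300),interpolation=2)
o=np.vstack([np.hstack([f(a,(120,100,220,175)),f(b,(310,190,410,265))]),np.hstack([f(a,(230,170,330,245)),f(b,(195,140,295,215))])])
cv2.imwrite("pics/f.png",o[:,:,::-1])
for c in P: print(c,vision.landmark_of("plate_center",c)[:1],proj(c,place([[.065,.012,.044]],*ST)))
m=vision.trace("plate_center","scene")[0];print(m["p"],m["extent"])
bx=place(box(.065,.012,.059,.008,.09,.046),*ST);q=proj("scene",bx);print(q.min(0),q.max(0)-q.min(0))
E
```

```text
t 9.55 pos [ 0.4725 -0.3017  0.1375] ydir 56.74 roll/pitch [ 3.141e+00 -2.000e-03] w 0.0427 F [-1.   0.4 -0.3] M [0.02 0.01 0.02]
slide [-0.001, -0.0013, 0.0855] spin -0.26
scene [{'pixel': [278.6, 222.9], 'p': 0.84}] [[278.35071595 227.74548016]]
top [{'pixel': [232.1, 168.2], 'p': 0.73}] [[231.58724598 166.95925157]]
0.9 [260.4, 212.6, 37.1, 24.1]
[259.15509212 215.80898449] [39.03973869 16.2554622 ]
```

View pics/f.png

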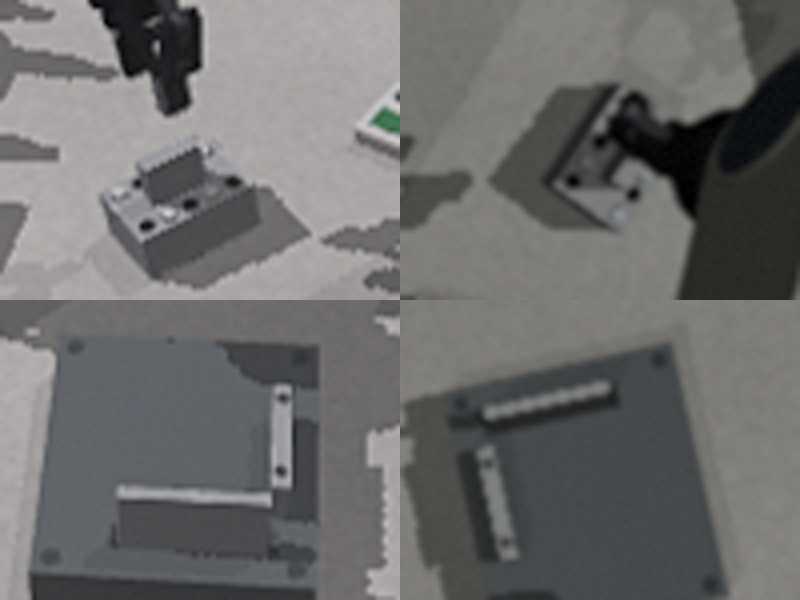

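The gripper is over the bar (crop top row: finger (175,90), bar (170,165)). In the lower crops the plate stands in the slot, rows 216–232 as modelled for home. Now I grasp the bar.

Request:
jog_arm(
  rows=[
    {"hand":0.5,"slide":[-0.001,-0.001,0.04],"spin":-0.3},
    {"hand":0.5,"slide":[-0.001,-0.001,0.075],"spin":-0.3},
    {"hand":0.5,"slide":[-0.001,-0.001,0.082],"spin":-0.3},
    {"hand":0.0,"slide":[-0.001,-0.001,0.082],"spin":-0.3},
    {"hand":0.0,"slide":[-0.001,-0.001,0.082],"spin":-0.3},
  ],
  force=80,
)

```text
clock: 10.42
eef_pos: [0.4743, -0.3037, 0.0574]
tool_rot: [-3.142, 0.002, 2.568]
wrist_force: [0.1, -1.3, -3.3]
width: 0.0128
```

Request:
jog_arm(
  rows=[
    {"hand":0.0,"slide":[0.0,0.0,0.0],"spin":0},
    {"hand":0.0,"slide":[0.0,0.0,0.0],"spin":0},
  ],
)

```text
clock: 10.68
eef_pos: [0.4742, -0.3038, 0.0573]
tool_rot: [3.141, 0.002, 2.568]
wrist_force: [-0.6, 0.4, 6.0]
width: 0.0128
```

```bash
python3 - <<'E'
from h import *
go(.4726,-.3034,.056,57.0)
E
```

```text
t 10.68 pos [ 0.4742 -0.3038  0.0573] ydir 57.11 roll/pitch [3.141e+00 2.000e-03] w 0.0128 F [-0.6  0.4  6. ] M [ 0.29 -0.12  0.1 ]
slide [0.0016, -0.0005, 0.0013] spin 0.11
```

Request:
jog_arm(
  rows=[
    {"hand":0.0,"slide":[0.0,0.0,-0.03],"spin":0},
    {"hand":0.0,"slide":[0.0,0.0,-0.09],"spin":0},
    {"hand":0.0,"slide":[0.0,0.0,-0.13],"spin":0},
  ],
)

```text
clock: 11.05
eef_pos: [0.4734, -0.3034, 0.1881]
tool_rot: [-3.141, 0.001, 2.568]
wrist_force: [-0.0, -1.5, -4.3]
width: 0.0125
```

```bash
python3 - <<'E'
from h import *
p=place([[-.010,.0,0]],*ST)[0];print(p)
go(p[0],p[1],.125,104.64)
E
```

```text
[0.56982463 0.05167271 0.        ]
t 11.05 pos [ 0.4734 -0.3034  0.1881] ydir 57.12 roll/pitch [-3.141e+00  1.000e-03] w 0.0125 F [-0.  -1.5 -4.3] M [ 0.  0. -0.]
slide [0.1118, 0.3505, 0.0631] spin -47.52
```

Request:
jog_arm(
  rows=[
    {"hand":0.0,"slide":[0.112,0.35,0.0],"spin":-47.5},
    {"hand":0.0,"slide":[0.112,0.35,0.0],"spin":-47.5},
    {"hand":0.0,"slide":[0.112,0.35,0.0],"spin":-47.5},
    {"hand":0.0,"slide":[0.112,0.35,0.0],"spin":-47.5},
    {"hand":0.0,"slide":[0.112,0.35,0.0],"spin":-47.5},
  ],
)

```text
clock: 11.68
eef_pos: [0.5546, 0.0003, 0.1859]
tool_rot: [3.142, -0.001, -2.883]
wrist_force: [1.3, -0.6, -4.7]
width: 0.0127
```

```bash
python3 - <<'E'
from h import *
go(.5698,.0517,.105,104.64)
E
```

```text
t 11.68 pos [5.546e-01 3.000e-04 1.859e-01] ydir -255.16 roll/pitch [ 3.142e+00 -1.000e-03] w 0.0127 F [ 1.3 -0.6 -4.7] M [-0.04 -0.05  0.02]
slide [-0.0278, 0.0458, 0.0809] spin 0.2
```

Request:
jog_arm(
  rows=[
    {"hand":0.0,"slide":[-0.028,0.046,0.01],"spin":0.2},
    {"hand":0.0,"slide":[-0.028,0.046,0.05],"spin":0.2},
    {"hand":0.0,"slide":[-0.028,0.046,0.079],"spin":0.2},
    {"hand":0.0,"slide":[-0.028,0.046,0.079],"spin":0.2},
  ],
)

```text
clock: 12.18
eef_pos: [0.5679, 0.05, 0.1047]
tool_rot: [3.141, -0.006, -2.889]
wrist_force: [0.1, -0.3, -3.7]
width: 0.0125
```

```bash
python3 - <<'E'
from h import *
go(.5698,.0517,.0933,104.64)
crop("scene",(230,140,330,255),"g",5)
E
```

```text
t 12.18 pos [0.5679 0.05   0.1047] ydir -255.55 roll/pitch [ 3.141 -0.006] w 0.0125 F [ 0.1 -0.3 -3.7] M [ 0.01 -0.02 -0.  ]
slide [-0.0022, 0.0012, 0.0114] spin -0.19
```

View pics/g.png

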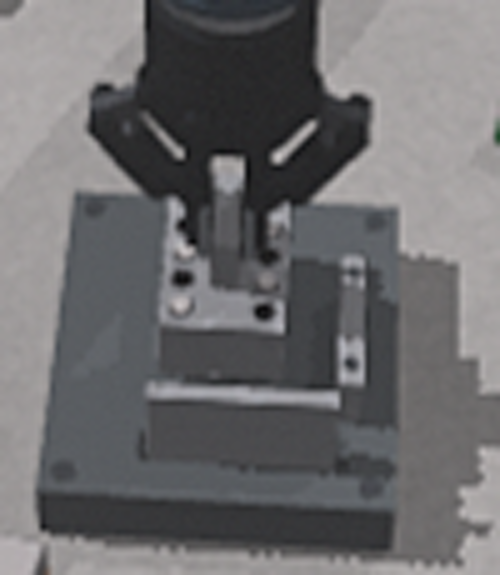

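The block hangs squarely over the stage, the plate before it at crop (245,390) and the fence to the right at (350,320). I lower it, then push.

Request:
jog_arm(
  rows=[
    {"hand":0.0,"slide":[0.0,0.0,0.006],"spin":0},
    {"hand":0.0,"slide":[0.0,0.0,0.011],"spin":-0.2},
    {"hand":0.0,"slide":[0.0,0.0,0.012],"spin":-0.2},
    {"hand":0.0,"slide":[0.0,0.0,0.012],"spin":-0.2},
  ],
)

```text
clock: 12.72
eef_pos: [0.5705, 0.0499, 0.0953]
tool_rot: [-3.142, 0.0, -2.887]
wrist_force: [0.7, 0.0, -4.4]
width: 0.0125
```

```bash
python3 - <<'E'
from h import *
go(.5909,.0827,.0933,104.64)
E
```

```text
t 12.72 pos [0.5705 0.0499 0.0953] ydir -255.38 roll/pitch [-3.142  0.   ] w 0.0125 F [ 0.7  0.  -4.4] M [ 0.01  0.04 -0.01]
slide [-0.028, 0.0266, 0.002] spin -0.02
```

Request:
jog_arm(
  rows=[
    {"hand":0.0,"slide":[0.0,0.0,0.0015],"spin":0},
    {"hand":0.0,"slide":[0.0,0.0,0.003],"spin":0},
    {"hand":0.0,"slide":[0.0,0.0,0.003],"spin":0},
  ],
)

```text
clock: 13.1
eef_pos: [0.5708, 0.0499, 0.0933]
tool_rot: [-3.141, 0.001, -2.886]
wrist_force: [-3.1, -1.6, 7.9]
width: 0.0127
```

Request:
jog_arm(
  rows=[
    {"hand":0.0,"slide":[-0.008,0.008,-0.0005],"spin":0},
    {"hand":0.0,"slide":[-0.016,0.015,-0.0005],"spin":0},
    {"hand":0.0,"slide":[-0.022,0.02,-0.0005],"spin":0},
    {"hand":0.0,"slide":[-0.023,0.022,-0.0005],"spin":0},
  ],
)

```text
clock: 13.6
eef_pos: [0.5886, 0.0776, 0.0933]
tool_rot: [-3.141, 0.002, -2.885]
wrist_force: [0.3, -3.4, 6.7]
width: 0.0129
```

```bash
cat >> h.py <<'E'
def fs(s=None):
    s=s or robot.sense();f=s["wrist_force"];y=ST[2];print("stage-frame F",np.round([f[0]*np.cos(y)+f[1]*np.sin(y),-f[0]*np.sin(y)+f[1]*np.cos(y),f[2]],1))
E
python3 - <<'E'
from h import *
go(.5909,.0827,.0933,104.64);fs()
E
```

```text
t 13.6 pos [0.5886 0.0776 0.0933] ydir -255.32 roll/pitch [-3.141e+00  2.000e-03] w 0.0129 F [ 0.3 -3.4  6.7] M [-0.5   0.09  0.01]
slide [-0.0035, 0.0043, 0.0] spin 0.04
stage-frame F [-0.6 -3.4  6.7]
```

Request:
jog_arm(
  rows=[
    {"hand":0.0,"slide":[-0.002,0.0,0.0],"spin":0},
    {"hand":0.0,"slide":[-0.004,0.0,0.0],"spin":0},
    {"hand":0.0,"slide":[-0.004,0.002,0.0],"spin":0},
    {"hand":0.0,"slide":[-0.004,0.003,0.0],"spin":0},
    {"hand":0.0,"slide":[-0.004,0.003,0.0],"spin":0},
  ],
)

```text
clock: 14.22
eef_pos: [0.5913, 0.0811, 0.0933]
tool_rot: [-3.141, 0.002, -2.886]
wrist_force: [-1.3, -2.1, 6.6]
width: 0.0128
```

```bash
python3 - <<'E'
from h import *
go(.5909,.0827,.0933,104.64);fs()
E
```

```text
t 14.22 pos [0.5913 0.0811 0.0933] ydir -255.35 roll/pitch [-3.141e+00  2.000e-03] w 0.0128 F [-1.3 -2.1  6.6] M [-0.52  0.13 -0.02]
slide [-0.0, 0.0017, 0.0] spin 0.01
stage-frame F [-1.8 -1.7  6.6]
```

Still only sliding friction. I keep advancing.

Request:
jog_arm(
  rows=[
    {"hand":0.0,"slide":[-0.002,0.0,0.0],"spin":0},
    {"hand":0.0,"slide":[-0.003,0.0,0.0],"spin":0},
    {"hand":0.0,"slide":[-0.003,0.001,0.0],"spin":0},
    {"hand":0.0,"slide":[-0.003,0.002,0.0],"spin":0},
    {"hand":0.0,"slide":[-0.003,0.002,0.0],"spin":0},
  ],
)

```text
clock: 14.85
eef_pos: [0.5919, 0.0826, 0.0935]
tool_rot: [-3.14, -0.002, -2.886]
wrist_force: [-7.0, -9.1, 16.2]
width: 0.0126
```

```bash
python3 - <<'E'
from h import *
go(.5909,.0827,.0933,104.64);fs()
E
```

```text
t 14.85 pos [0.5919 0.0826 0.0935] ydir -255.35 roll/pitch [-3.14e+00 -2.00e-03] w 0.0126 F [-7.  -9.1 16.2] M [-1.53  1.1  -0.17]
slide [0.001, 0.0004, 0.0002] spin 0.01
stage-frame F [-9.1 -7.1 16.2]
```

Request:
jog_arm(
  rows=[
    {"hand":0.0,"slide":[-0.0006,0.0006,-0.0006],"spin":0},
    {"hand":0.0,"slide":[-0.0006,0.0006,-0.0006],"spin":0},
    {"hand":0.0,"slide":[-0.0006,0.0006,-0.0006],"spin":0},
  ],
)

```text
clock: 15.22
eef_pos: [0.5919, 0.0833, 0.0936]
tool_rot: [-3.14, -0.003, -2.886]
wrist_force: [-6.2, -9.8, 11.0]
width: 0.013
```

```bash
python3 - <<'E'
from h import *
go(.5909,.0827,.0933,104.64);fs()
E
```

```text
t 15.22 pos [0.5919 0.0833 0.0936] ydir -255.35 roll/pitch [-3.14e+00 -3.00e-03] w 0.013 F [-6.2 -9.8 11. ] M [-1.56  1.18 -0.14]
slide [0.0011, -0.0003, 0.0003] spin 0.01
stage-frame F [-8.5 -8.  11. ]
```

Request:
jog_arm(
  rows=[
    {"hand":0.0,"slide":[-0.0005,0.001,0.0],"spin":0},
    {"hand":0.0,"slide":[-0.0005,0.001,0.0],"spin":0},
    {"hand":0.0,"slide":[-0.0005,0.001,0.0],"spin":0},
  ],
)

```text
clock: 15.6
eef_pos: [0.5919, 0.0834, 0.0936]
tool_rot: [-3.139, -0.004, -2.886]
wrist_force: [-8.1, -14.8, 12.9]
width: 0.0126
```

```bash
python3 - <<'E'
from h import *
go(.5909,.0827,.0933,104.64);fs()
a=vision.snapshot("scene");cv2.imwrite("pics/i.png",cv2.resize(a[140:255,230:330],None,fx=5,fy=5,interpolation=2)[:,:,::-1])
for t in("block_center","plate_center"): print(t,vision.landmark_of(t,"scene")[:1])
print(proj("scene",place([[.017,.025,.056],[.065,.012,.044]],*ST)))
E
```

```text
t 15.6 pos [0.5919 0.0834 0.0936] ydir -255.33 roll/pitch [-3.139 -0.004] w 0.0126 F [ -8.1 -14.8  12.9] M [-2.42  1.26 -0.11]
slide [0.0012, -0.0004, 0.0003] spin 0.03
stage-frame F [-11.6 -12.2  12.9]
block_center [{'pixel': [283.1, 208.9], 'p': 0.84}]
plate_center [{'pixel': [278.8, 225.0], 'p': 0.76}]
[[284.72158263 209.00203121]
 [278.35071595 227.74548016]]
```

View pics/i.png

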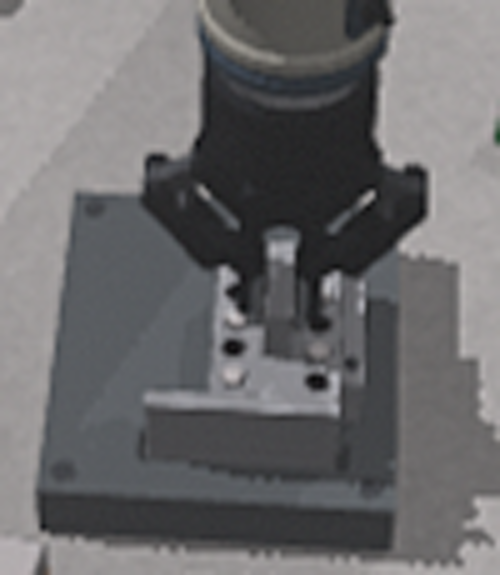

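The block sits against the plate (edge at crop row 405) and the fence (column 340). I hold to check that the forces stay, then hand in.

Request:
jog_arm(
  rows=[
    {"hand":0.0,"slide":[0.0,0.0,0.0],"spin":0},
    {"hand":0.0,"slide":[0.0,0.0,0.0],"spin":0},
    {"hand":0.0,"slide":[0.0,0.0,0.0],"spin":0},
    {"hand":0.0,"slide":[0.0,0.0,0.0],"spin":0},
  ],
)

```text
clock: 16.25
eef_pos: [0.5919, 0.0834, 0.0936]
tool_rot: [-3.139, -0.004, -2.886]
wrist_force: [-8.7, -13.8, 13.2]
width: 0.0124
```

```bash
python3 - <<'E'
from h import *
go(.5909,.0827,.0933,104.64);fs()
s=robot.sense();f=s["wrist_force"]
if f[1]<-10 and f[0]<-4: print(robot.close_job())
E
```

```text
t 16.25 pos [0.5919 0.0834 0.0936] ydir -255.33 roll/pitch [-3.139 -0.004] w 0.0124 F [ -8.7 -13.8  13.2] M [-2.46  1.3  -0.14]
slide [0.0012, -0.0004, 0.0003] spin 0.03
stage-frame F [-11.9 -11.2  13.2]
the job is handed in; nothing more can be done
None
```

I moved the wide stop plate from the holder into the stage's slot. I then set the tube block on the stage, pressed it into the corner between plate and fence, and handed the job in at 16.3 s, still gripping it at 80 N.

**Plate:** it went down until it met the slot floor, with 25 N on touching. The scene picture showed it standing at the modelled home height. The network's outline of the plate was taller than the model (24 against 16 pixel rows), but the picture itself matched the model.

**Block:** in the last half-second hold, wrist force in the stage's axes stayed at about 12 N towards the plate and 11 N towards the fence. These totals include friction of up to about 5 N on the stage, so I estimate at least 6 N on each stop; I did not measure the stop forces separately. The tool sat within about 1.5 mm of the planned corner position, in line with the stage and tilted under 0.01 rad.

**Bystanders:** I carried everything high and felt no unexpected contact, but I did not measure their positions again at the end.

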